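Close a sample carrier, pin it and keep it pressed shut

TASK

A blood tube is packed in the small hinged sample carrier. Fold the carrier's lid all the way down, take the locking pin by its knob out of its stand and push it down through the hole in the lid's tongue and on through the hole in the tongue below, until the pin's collar presses the lid fully shut against its hinge spring. Finish while still holding the pin and pressing it down so that the lid stays fully shut; leave the tube in its bed and do not disturb the timer, the cup or the meter.

Things in the scene. Friction and masses are not known exactly. Their poses are not given: they have to be found in the camera images.
- carrier: White hinged carrier, fixed to the worktop: lower half an open case 110 (x) x 150 (y) x 45 mm high, origin at the centre of its underside, z up, x from the tongue side to the hinge side. The hinge axis runs along its y at x = +62 mm, z = 47 mm. At the front a tongue 40 mm wide and 12 mm thick (z 33 to 45 mm) reaches to x = -103 mm; its vertical through hole, 13 mm in diameter, is at x = -82 mm, y = 0. Below the tongue is free space down to the worktop.
- lid: White lid of the carrier, origin on the hinge axis. Shut, its axes are parallel to the carrier's and it covers the case: it reaches from x = -7 to -117 mm of its own frame, 150 mm wide, its top face 14 mm above the hinge axis (61 mm above the worktop). Its tongue (40 mm wide, 10 mm thick, top face 8 mm above the hinge axis, reaching to x = -165 mm) lies on the carrier's tongue; its hole is 15 mm in diameter, at x = -144 mm, y = 0. Open, it stands up at the hinge side.
- hinge (a joint): Opening angle of the lid's hinge, rad: 0 folded down, up to 1.7; it starts between 1.0 and 1.45. It is stiff (0.1 N m of friction), so the lid stays at any angle. A spring in the hinge adds up to 0.06 rad more: a folded-down lid that is not pressed stands about 8 mm up at its hole; it takes about 6 N on the tongue to press it fully shut, where it meets a firm stop.
- lid_hole (a point): Centre of the hole in the lid's tongue, on the tongue's top face. Fully shut it is 55 mm above the worktop, 10 mm straight above base_hole.
- base_hole (a point): Centre of the hole in the carrier's lower tongue, on its top face, 45 mm above the worktop.
- pin: Locking pin, about 80 g, upright, turned about z: steel shaft 10 mm in diameter and 40 mm long with the lowest 7 mm tapered to 4 mm, then a collar 36 mm in diameter and 5 mm thick, then a round grey knob 20 mm in diameter and 28 mm tall. 73 mm tall in all. Origin at the lower end of the shaft (same point as pin_tip), z up towards the knob. It starts in the stand, its collar resting on the stand's top. With its collar on the shut lid its lower end is 15 mm above the worktop.
- pin_tip (a point): Lower end of the pin's shaft.
- pin_knob (a point): Middle of the pin's knob, 59 mm above the pin's lower end and 14 mm above the top of the collar.
- stand: White block 60 x 60 x 50 mm high, fixed to the worktop, origin at the centre of its underside; the pin stands in the hole in its middle, 12 mm in diameter and 45 mm deep.
- sample_tube: Capped blood tube, 17 mm across the cap, 90 mm long, 11 g, lying along the carrier's y in the bed of the case. Origin at its closed lower end; its own z runs towards the cap.
- lab_timer: Bystander: flat desk timer 58 x 66 x 17 mm, origin under its centre.
- specimen_cup: Bystander: specimen cup with screw lid, 62 mm across, 72 mm tall, origin under its centre.
- glucose_meter: Bystander: hand-held meter 93 x 52 x 20 mm, origin under its centre.
Things that resemble listed ones, but are neither listed nor needed, are in the scene too. What is shaped like the pin but purple is not meant.

How it is judged (in metres and radians):
On the way, in this order (a step that is already met when the one before it is completed fails the run):
1. the lid is folded down (value of joint hinge below 0.15 rad), for 0.2 s.
2. the pin goes through both holes (value of joint hinge below 0.15 rad and horizontal distance between pin_tip and base_hole below 0.006 m and z of pin_tip in the frame of carrier below 0.033 m), for 0.2 s.
At the end, for the whole second after the job is handed in: Fingers still bear on the pin (over 2 N); it stands upright (0.12 rad) through both holes, lower end within 5 mm of the lower hole's axis and at most 20 mm above the carrier's underside; its collar presses the lid (over 3 N) to within 3 mm of shut; the tube is in the carrier (z of lid_hole in the frame of carrier below 0.058 m and value of joint hinge below 0.03 rad and horizontal distance between pin_tip and base_hole below 0.005 m and z of pin_tip in the frame of carrier below 0.02 m and angle between pin's own z axis and vertical below 0.12 rad and contact force between pin and lid above 3 N and contact force between the fingers and pin above 2 N and distance between sample_tube and carrier below 0.075 m); the arm keeps its last pose, push and grip.
It fails at once if the timer, the cup or the meter is moved more than 30 mm (distance of any of lab_timer, specimen_cup, glucose_meter from where it was at the start of the episode above 0.03 m).
It fails at once if the tube is moved more than 30 mm from where it lies (distance of sample_tube from where it was at the start of the episode above 0.03 m).
It also fails if it takes over 64 s, if anything falls off the work surface, if the arm or the gripper's body presses on something with over 40 N, if the wrist force passes 120 N, or if a joint passes its speed limit or range.

ROBOT

A 6-joint arm with a two-finger parallel gripper is mounted at the origin on a cart in front of the work surface, level with it; the furniture and walls round the work are solid. World frame = base frame: x ahead of the robot, y to its left, z up, the work surface at z = 0. Lengths are in mm, angles in rad, forces in N, time in s.
With the tool pointing down it reaches from about 275 to 1000 mm from the base axis. Payload 8.4 kg.
Tool frame: the origin (TCP) lies between the finger pads; the fingertips stand 11 mm ahead of it and the grasp point (between the pads) lies 8 mm behind it; z points along the fingers, y is the direction in which the jaws open and shut (so a half turn about z gives the same grasp; the last joint's range is limited). The gripper opens to 85 mm and grips with 20 to 120 N. Pads are 22 mm wide; open, the fingers measure 114 mm over their backs; the gripper's body (76 mm by 85 mm) begins 54 mm behind the grasp point. The pads swing forward as they close: fully open they stand 13 mm farther back than shut.
Start: joints at [-1.268, 0.353, 1.633, -0, 1.155, -0.002], TCP at [187.563, -596.195, 242.281] pointing down, gripper open.
Joint ranges: [-2.63, 2.63], [-0.92, 2.1], [0.06, 2.66], [-1.3, 4.44], [0, 2.69], [-3.02, 3.02]. Speed limits (rad/s): [2.22, 2.22, 2.79, 3.14, 3.14, 3.14].

INTERFACE

Orientations are given as [roll, pitch, yaw] about the fixed x, y, z axes, in that order (R = Rz(yaw) Ry(pitch) Rx(roll)).
In Python, from rig import r, eyes gives the robot as it stands. The module is installed in compiled form; this text tells all that it offers.
- The arm moves only by the tool servo_tool, never from a script. Its argument "rows" is a list of rows, each a list of 3 entries, a list of its own where there are three numbers: the shift along the world's x, y, z in cm, then the turn about the world's z in rad, then the finger opening in cm, from 0 to 8.54. A call has 1 to 5 rows; each row shifts and turns the commanded pose from where the row before left it; what a row does not reach is not made up. A row lasts 1/12 s, in which the tool goes at most 41.7 mm and 7.16 degrees, less where a joint would pass 70% of its speed; a pose out of reach is approached as far as the arm can. A call is refused whole if a number of a shift passes 4.17 or a number of a turn 0.125, either way. A call with a gripper value outside its range is refused whole. The fingers move at their own pace and stop on an object; "squeeze" is the grip in N (left out, the last holds). Time passes only in rows, so rows that do not move let the fingers close. It gives the time, the measured TCP pose, the force and the opening at its end, in the units of the state.
- r.sense(): the state, without advancing time (a new reading comes with each control period).
- eyes.grab_frame(name): name is "scene" or "top" or "wrist"; returns a dict with "frame" (400x640x3 uint8, red, green, blue), "depth" (400x640 float32, mm along the optical axis (not along the pixel's ray), 0 where there is no reading), "vertical_fov" (degrees; the focal length in pixels is half the picture's height over the tangent of half this angle, whatever the lens; pixels are square), "cx", "cy" (the principal point, pixels), "camera_from_world" (4x4, takes a point from world to camera coordinates); the wrist camera has in their place "hand_eye" (4x4, takes a point from camera to tool coordinates, whose origin is the TCP and whose axes are the flange's). Camera axes: x right, y down, z forward; pixel columns grow to the right and rows downward; lengths in mm; the calibration is good to about 2 mm. The wrist camera is an equidistant fisheye: a pixel r from the principal point sees the ray r / f radians off the axis. A picture is of the moment at which its call begins: read the wrist's pose just before it.
- r.sign_off(): hands the job in, once; it reports no verdict.
The state is a dict: "clock": time; "qpos": joint angles; "qvel": joint speeds; "joint_efforts": joint torques, N m; "eef_pos": TCP position; "tcp_rot": TCP orientation; "contact_force": force on the tool from outside, world axes, zero at the start; "wrist_torque": the same for the moment, N m; "opening": opening from 0.0 (shut) to 1.0 (fully open).
Only numpy, scipy, OpenCV 4.12 (cv2) and the standard library are available. Lean on these libraries where they do the work, as an engineer would, in place of code of your own. Each camera call takes 0.05 s, during which the arm holds its last target.

## Working session

There is one attempt and no reset: what is moved stays moved. The work goes in short steps, Python scripts to look and compute and a tool call to move; the robot and the scene stay as the last step left them, time stands still between calls to the robot, and variables do not carry over. Pictures are saved under pics/ and viewed, and the job is handed in when it is done.

Besides the shell and the picture viewer there is one more tool, called after "Call:" as name(argument=value, ...) on one line, values as JSON. servo_tool: Moves the arm, as the interface text tells. Its arguments: {"type":"object","properties":{"rows":{"type":"array"},"squeeze":{"type":"number"}},"required":["rows"]}

```bash
mkdir -p pics
cat > h.py <<'E'
import numpy as np, cv2
from rig import r, eyes
def grab(n,fn=None):
    d=eyes.grab_frame(n)
    if fn: cv2.imwrite('pics/'+fn,cv2.cvtColor(d['frame'],cv2.COLOR_RGB2BGR))
    return d
def foc(d): return 200/np.tan(np.radians(d['vertical_fov'])/2)
def pt(d,u,v,z=None):
    f=foc(d);T=np.linalg.inv(d['camera_from_world'])
    ray=np.array([(u-d['cx'])/f,(v-d['cy'])/f,1.])
    if z is None: return T[:3,:3]@(ray*d['depth'][int(v),int(u)])+T[:3,3]
    w=T[:3,:3]@ray; return T[:3,3]+w*(z-T[2,3])/w[2]
def cloud(d):
    f=foc(d);T=np.linalg.inv(d['camera_from_world'])
    v,u=np.mgrid[0:400,0:640]
    P=np.stack([(u-d['cx'])/f,(v-d['cy'])/f,np.ones_like(u)],-1)*d['depth'][...,None]
    return P@T[:3,:3].T+T[:3,3]
E
python3 - <<'E'
from h import *
s=r.sense();print(s)
for n in ['scene','top','wrist']:
    d=grab(n,n+'0.png'); print(n,d['vertical_fov'],d['cx'],d['cy'],d.get('hand_eye'))
    if n!='wrist': print(np.linalg.inv(d['camera_from_world'])[:3,3])
E
```

```text
{'clock': 0.0, 'qpos': array([-1.26837682e+00,  3.53662705e-01,  1.63412262e+00,  1.14808059e-05,
        1.15521764e+00, -2.41928910e-03]), 'qvel': array([-1.29947066e-04, -1.86677621e-03, -1.91800605e-05,  1.48099558e-04,
        1.43825818e-04,  6.96133821e-04]), 'joint_efforts': array([ 8.09372832e-04, -6.05253124e+01, -3.42061615e+01,  2.38331177e-04,
        9.62779013e-03, -1.52990862e-05]), 'eef_pos': array([ 187.44172359, -595.747309  ,  241.55751565]), 'tcp_rot': array([-3.14018238e+00, -1.39089411e-05,  3.04834143e-01]), 'contact_force': array([0.83917513, 0.31011939, 0.08669984]), 'wrist_torque': array([-0.00463483,  0.06137381,  0.02512982]), 'opening': 1.0030602101571577}
scene 51.0378721048745 324.59382998438224 192.61718413932962 None
[155.16921741 489.57856298 769.66668546]
top 46.52718389772753 322.0675255183119 203.0010838901765 None
[ 355.15135165  -38.23009301 1006.03834278]
wrist 65.70646984690485 318.67397096137955 199.01310545829128 [[ 1.01775435e-03 -9.51727528e-01 -3.06942464e-01  7.95061245e+01]
 [ 9.99996031e-01  1.77504764e-03 -2.18806933e-03  4.23617280e-01]
 [ 2.62728331e-03 -3.06939019e-01  9.51725557e-01 -1.30447904e+02]
 [ 0.00000000e+00  0.00000000e+00  0.00000000e+00  1.00000000e+00]]
```

View pics/scene0.png

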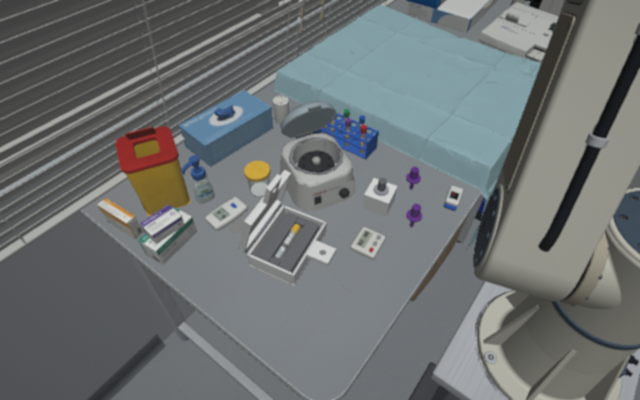

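View pics/top0.png

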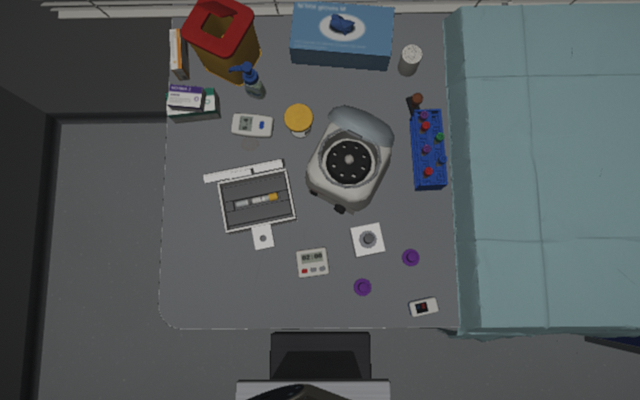

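View pics/wrist0.png

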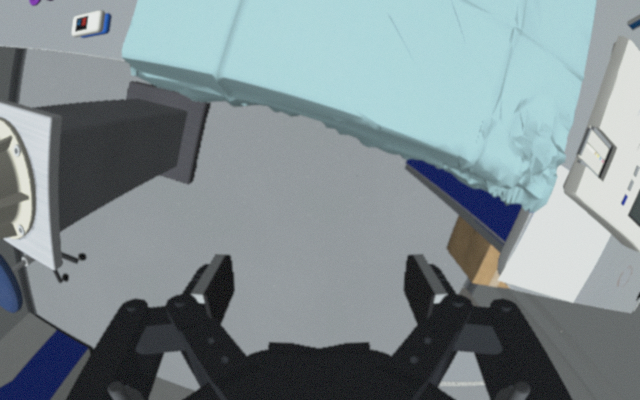

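Run:
```python
from h import *
d=grab('top','t1.png'); s=grab('scene','s1.png')
im=cv2.cvtColor(d['frame'],cv2.COLOR_RGB2BGR)
cv2.imwrite('pics/t1c.png',cv2.resize(im[140:300,190:410],None,fx=3.6,fy=3.6,interpolation=cv2.INTER_CUBIC))
im=cv2.cvtColor(s['frame'],cv2.COLOR_RGB2BGR)
cv2.imwrite('pics/s1c.png',cv2.resize(im[150:290,230:430],None,fx=4,fy=4,interpolation=cv2.INTER_CUBIC))
P=cloud(d)
for n,u,v in [('hole',263,238),('tongue',256,244),('knob',368,239),('standtop',356,230),('case edge',293,190),('lid',210,176),('lid',278,166),('timer',312,262),('cup',298,117),('meter',250,125),('table',230,280),('tongueL',257,230)]:
    print(n,P[v,u].round(0))
```

```text
hole [448. 105.  -1.]
tongue [432. 113.  42.]
knob [ 436. -116.   80.]
standtop [458. -94.  52.]
case edge [553.  40.  -1.]
lid [551. 184. 158.]
lid [567.  56. 161.]
timer [395.  -2.  16.]
cup [695.  24.  72.]
meter [697. 134.  20.]
table [358. 175.  -0.]
tongueL [460. 111.  47.]
```

View pics/t1c.png

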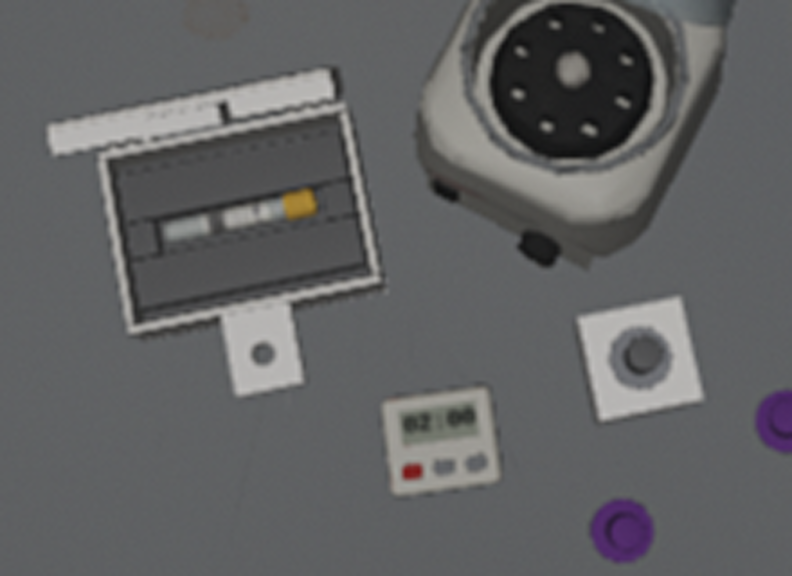

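View pics/s1c.png

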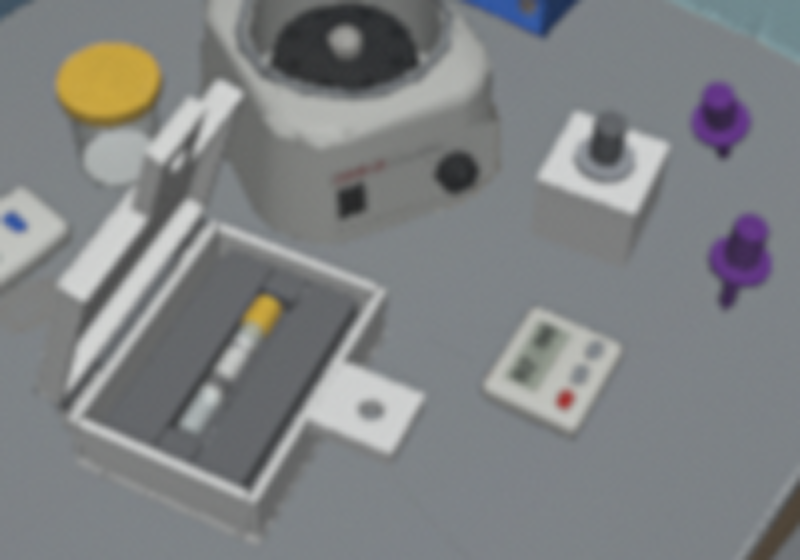

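```bash
cat > m.py <<'E'
from h import *
d=grab('top'); s=grab('scene')
c=lambda u,v:(u/3.6+190-.36,v/3.6+140-.36)
cs=lambda u,v:(u/4+230-.37,v/4+150-.37)
hole=pt(d,*c(263,353),45); print('hole top',hole, 'scene',pt(s,*cs(371,409),45))
C=np.array([pt(d,*c(*q),45)[:2] for q in [(100,157),(347,107),(382,283),(130,331)]]);print(C,C.mean(0))
for a,b in [(0,1),(1,2),(2,3),(3,0)]:
    e=C[b]-C[a];print(np.linalg.norm(e),np.degrees(np.arctan2(e[1],e[0])))
Cs=np.array([pt(s,*cs(*q),45)[:2] for q in [(72,415),(215,228),(383,292),(250,495)]]);print('scene',Cs,Cs.mean(0))
print('knobtop',pt(d,*c(645,354),83),'collar',pt(d,*c(640,357),55)); 
print('scene knobtop',pt(s,*cs(609,119),83),'collar',pt(s,*cs(604,158),55))
S=np.array([pt(d,*c(*q),50)[:2] for q in [(577,317),(682,296),(704,399),(600,420)]]);print(S,S.mean(0)); e=S[1]-S[0];print(np.degrees(np.arctan2(e[1],e[0])))
P=cloud(d);Q=cloud(s)
for u,v in [(50,125),(50,155),(335,70),(338,98),(222,100),(222,112)]: 
  print('lid',P[int(c(u,v)[1]),int(c(u,v)[0])].round())
for u,v in [(215,95),(230,100),(190,110),(185,150),(130,210),(80,290)]: 
  print('slid',Q[int(cs(u,v)[1]),int(cs(u,v)[0])].round())
E
python3 m.py
```

```text
hole top [444.28169484  99.31740865  45.        ] scene [442.90803563  99.77992838  45.        ]
[[560.66131726 196.8810384 ]
 [589.10335991  51.55467085]
 [484.22760336  30.7703577 ]
 [457.7528677  176.49753428]] [522.93628706 113.92590031]
148.08343221089032 -78.92652316450338
106.91544316052483 -168.7903513686817
148.11253026558597 100.29681024602955
104.90775105855997 11.20379441316684
scene [[561.91886703 196.21122601]
 [585.85641783  56.94335335]
 [483.784396    35.34091147]
 [459.58057247 176.58349909]] [522.78506333 116.26974748]
knobtop [ 438.18221343 -117.07290024   83.        ] collar [ 439.02332762 -116.5886126    55.        ]
scene knobtop [ 439.67007353 -118.11974983   83.        ] collar [ 437.02641334 -114.54865873   55.        ]
[[ 462.75552571  -81.49638181]
 [ 474.26601869 -141.91386482]
 [ 415.24554116 -152.7170923 ]
 [ 403.91143981  -93.47573156]] [ 439.04463134 -117.40076762]
-79.21350494193928
lid [591. 240.   2.]
lid [573. 240.   0.]
lid [591.  52. 124.]
lid [569.  47. 156.]
lid [566. 106. 162.]
lid [551. 100. 199.]
slid [575.  61. 163.]
slid [567.  57. 162.]
slid [546. 107. 207.]
slid [549. 112. 182.]
slid [556. 143. 161.]
slid [543. 192. 161.]
```

Call:
servo_tool(rows=[[[1.3,3.0,1.5],-0.02,0],[[1.3,3.0,1.5],-0.02,0],[[1.3,3.0,1.5],-0.02,0],[[1.3,3.0,1.5],-0.02,0],[[1.3,3.0,1.5],-0.03,0]])

```text
clock: 0.77
eef_pos: [252.8, -444.7, 317.9]
tcp_rot: [-3.142, -0.0, 0.193]
contact_force: [0.5, -1.1, 0.1]
opening: 0.299
```

Call:
servo_tool(rows=[[[1.3,3.0,1.5],0,0],[[1.3,3.0,1.5],0,0],[[1.3,3.0,1.5],0,0],[[1.3,3.0,1.5],0,0],[[1.3,3.0,1.5],0,0]])

```text
clock: 1.18
eef_pos: [317.7, -294.6, 393.2]
tcp_rot: [3.141, -0.0, 0.194]
contact_force: [0.8, -0.6, 0.7]
opening: 0.0
```

Call:
servo_tool(rows=[[[1.3,3.0,0],0,0],[[1.3,3.0,0],0,0],[[1.3,3.0,0],0,0],[[1.3,3.0,0],0,0],[[1.3,3.0,0],0,0]])

```text
clock: 1.6
eef_pos: [382.8, -144.6, 392.6]
tcp_rot: [3.141, -0.001, 0.195]
contact_force: [-0.0, -0.9, 0.3]
opening: 0.002
```

Call:
servo_tool(rows=[[[2.2,2.6,0],0,0],[[2.2,2.6,0],0,0],[[2.2,2.6,0],0,0],[[2.2,2.6,0],0,0],[[2.2,2.6,0],0,0]])

```text
clock: 2.02
eef_pos: [493.3, -14.6, 392.5]
tcp_rot: [3.141, -0.0, 0.195]
contact_force: [0.7, -1.3, -0.6]
opening: 0.003
```

Call:
servo_tool(rows=[[[2.4,2.9,0],0,0],[[2.4,2.9,0],0,0],[[2.4,2.9,0],0,0],[[2.4,2.9,0],0,0],[[2.4,2.9,0],0,0]])

```text
clock: 2.43
eef_pos: [613.4, 130.5, 392.2]
tcp_rot: [3.142, -0.0, 0.195]
contact_force: [0.9, -1.0, -0.9]
opening: 0.001
```

Call:
servo_tool(rows=[[[0,0,-3],0,0],[[0,0,-3],0,0],[[0,0,-3],0,0],[[0,0,-3],0,0],[[0,0,-1],0,0]])

```text
clock: 2.85
eef_pos: [610.3, 128.5, 257.6]
tcp_rot: [3.142, 0.006, 0.195]
contact_force: [-0.9, -0.6, -0.2]
opening: -0.0
```

Run:
```python
from h import *
print(r.sense()['eef_pos'])
d=grab('top','t2.png'); s=grab('scene','s2.png')
a=cv2.imread('pics/t2.png')[80:280,150:400]; b=cv2.imread('pics/s2.png')[100:300,200:450]
cv2.imwrite('pics/m2.png',cv2.resize(np.hstack([a,b]),None,fx=1.6,fy=1.6))
```

```text
[610.31758292 128.51488407 257.63956574]
```

View pics/m2.png

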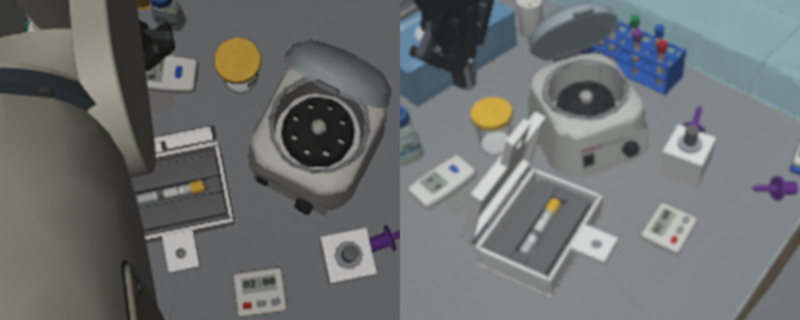

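Call:
servo_tool(rows=[[[0,0.1,-2.5],0,0],[[0,0.1,-2.5],0,0],[[0,0,-2.5],0,0],[[0,0,-1],0,0],[[0,0,0],0,0]])

```text
clock: 3.37
eef_pos: [612.2, 130.7, 176.7]
tcp_rot: [3.142, 0.002, 0.195]
contact_force: [0.1, 0.4, -0.3]
opening: 0.001
```

Run:
```python
from h import *
print(r.sense()['eef_pos'])
s=grab('scene','s3.png'); w=grab('wrist','w3.png')
b=cv2.imread('pics/s3.png')[100:300,200:450]
cv2.imwrite('pics/m3.png',cv2.resize(b,None,fx=2.4,fy=2.4))
```

```text
[612.20058086 130.65185209 176.69124208]
```

View pics/m3.png

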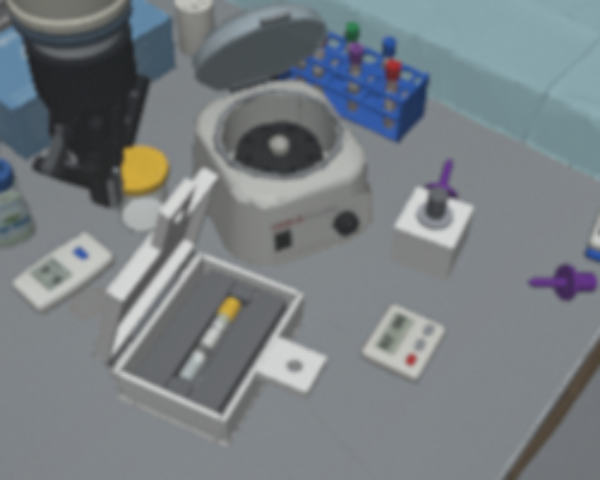

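View pics/w3.png

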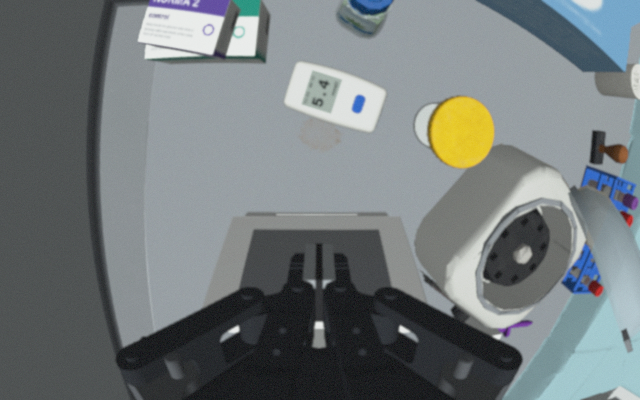

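Call:
servo_tool(rows=[[[-1.0,-0.2,-0.3],0,0],[[-1.0,-0.2,-0.2],0,0],[[-1.0,-0.2,-0.2],0,0],[[-1.1,-0.2,-0.3],0,0],[[-1.1,-0.2,-0.3],0,0]])

```text
clock: 3.88
eef_pos: [560.4, 120.7, 165.5]
tcp_rot: [3.142, -0.002, 0.195]
contact_force: [-0.0, 0.5, -0.1]
opening: 0.002
```

Call:
servo_tool(rows=[[[-1.1,-0.2,-0.4],0,0],[[-1.0,-0.2,-0.6],0,0],[[-0.9,-0.2,-0.6],0,0],[[-0.9,-0.2,-0.7],0,0],[[0,0,0],0,0]])

```text
clock: 4.3
eef_pos: [518.9, 112.2, 140.2]
tcp_rot: [3.142, 0.003, 0.195]
contact_force: [-0.2, -0.0, -0.1]
opening: -0.0
```

Run:
```python
from h import *
print(r.sense()['eef_pos'])
s=grab('scene','s4.png')
b=cv2.imread('pics/s4.png')[100:300,200:450]
cv2.imwrite('pics/m4.png',cv2.resize(b,None,fx=2.4,fy=2.4))
```

```text
[518.9342632  112.23528477 140.24707066]
```

View pics/m4.png

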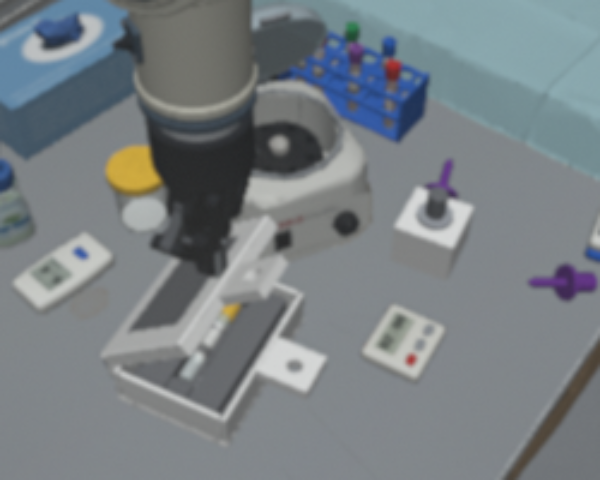

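Call:
servo_tool(rows=[[[0,0,2.0],0,0],[[-0.9,-0.2,0],0,0],[[-0.9,-0.2,0],0,0],[[0,0,-1.3],0,0],[[-0.7,-0.1,-0.9],0,0]])

```text
clock: 4.77
eef_pos: [496.6, 107.7, 138.8]
tcp_rot: [3.142, -0.001, 0.195]
contact_force: [0.7, -0.7, -0.6]
opening: -0.005
```

Call:
servo_tool(rows=[[[-0.6,-0.1,-0.8],0,0],[[-0.5,-0.1,-0.8],0,0],[[-0.4,-0.1,-0.8],0,0],[[-0.3,-0.1,-0.8],0,0],[[-0.3,0,-0.8],0,0]])

```text
clock: 5.18
eef_pos: [475.1, 103.6, 98.4]
tcp_rot: [3.142, 0.0, 0.195]
contact_force: [0.9, -0.5, 0.9]
opening: 0.004
```

Call:
servo_tool(rows=[[[-0.1,0,-0.5],0,0],[[-0.1,0,-0.5],0,0],[[0,0,-0.5],0,0],[[0,0,0],0,0]])

```text
clock: 5.52
eef_pos: [473.3, 103.8, 83.4]
tcp_rot: [-3.142, 0.001, 0.195]
contact_force: [0.1, -0.5, -0.2]
opening: -0.001
```

Run:
```python
from h import *
x=r.sense();print(x['eef_pos'],x['contact_force'])
s=grab('scene','s5.png')
b=cv2.imread('pics/s5.png')[100:300,200:450]
cv2.imwrite('pics/m5.png',cv2.resize(b,None,fx=2.4,fy=2.4))
```

```text
[473.33859049 103.78406107  83.42265975] [ 0.14771829 -0.5344157  -0.20532194]
```

View pics/m5.png

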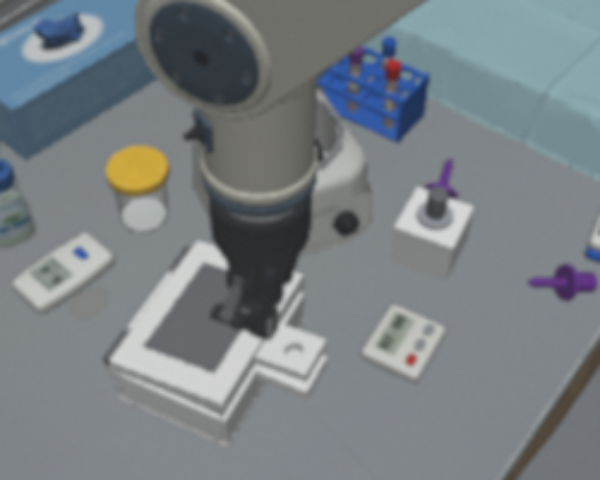

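Call:
servo_tool(rows=[[[0,0,-0.3],0,0],[[0,0,-0.3],0,0],[[0,0,0],0,0]])

```text
clock: 5.82
eef_pos: [474.0, 103.9, 78.2]
tcp_rot: [-3.142, -0.001, 0.195]
contact_force: [0.1, -0.2, 3.0]
opening: 0.001
```

Call:
servo_tool(rows=[[[0,0,-0.2],0,0],[[0,0,-0.1],0,0],[[0,0,0],0,0],[[0,0,0],0,0]])

```text
clock: 6.15
eef_pos: [473.6, 103.8, 75.4]
tcp_rot: [-3.142, -0.0, 0.195]
contact_force: [-1.5, -0.2, 3.9]
opening: -0.003
```

Call:
servo_tool(rows=[[[0,0,1],0,0],[[0,0,3],0,0],[[0,0,3],0,3],[[0,0,3],0,6],[[-0.5,-3,2.5],0,6]])

```text
clock: 6.57
eef_pos: [470.0, 76.3, 203.2]
tcp_rot: [-3.14, -0.003, 0.197]
contact_force: [1.4, -1.1, 0.7]
opening: 0.422
```

Call:
servo_tool(rows=[[[-0.6,-3.6,0],0,6],[[-0.6,-3.6,0],0,6],[[-0.6,-3.6,0],0,6],[[-0.6,-3.6,0],0,6],[[-0.6,-3.6,0],0,6]])

```text
clock: 6.98
eef_pos: [437.9, -107.7, 201.1]
tcp_rot: [3.141, -0.001, 0.195]
contact_force: [0.3, -0.5, -0.3]
opening: 0.702
```

Call:
servo_tool(rows=[[[0,-1,0],0,6],[[0,0,0],0,6]])

```text
clock: 7.15
eef_pos: [438.3, -118.3, 200.9]
tcp_rot: [3.141, -0.001, 0.191]
contact_force: [0.7, 0.6, 0.6]
opening: 0.704
```

Run:
```python
from h import *
x=r.sense();print(x['eef_pos'],x['tcp_rot'],x['opening'])
s=grab('scene','s6.png');t=grab('top','t6.png');w=grab('wrist','w6.png')
b=cv2.imread('pics/s6.png')[100:300,200:450];a=cv2.imread('pics/t6.png')[130:330,180:430]
cv2.imwrite('pics/m6.png',cv2.resize(np.hstack([a,b]),None,fx=1.6,fy=1.6))
```

```text
[ 438.33757963 -118.34392248  200.90001815] [ 3.14096379e+00 -6.13865114e-04  1.91205825e-01] 0.7037142978553949
```

View pics/m6.png

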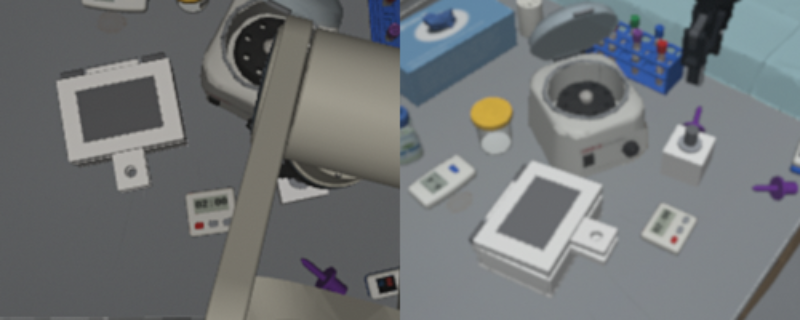

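View pics/w6.png

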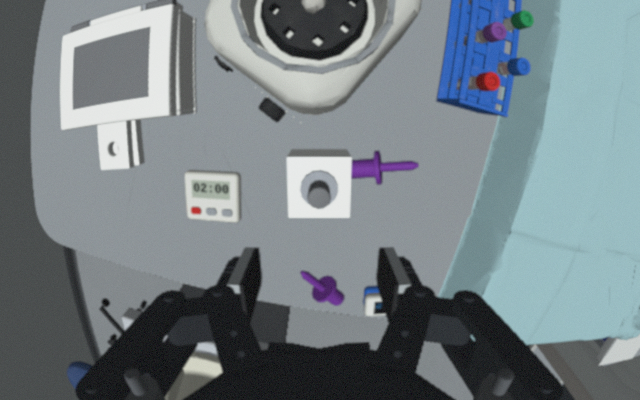

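```bash
cat >> h.py <<'E'
from scipy.spatial.transform import Rotation as Ro
def wpt(d,st,u,v,z):
    f=foc(d); du,dv=u-d['cx'],v-d['cy']; rr=np.hypot(du,dv); th=rr/f
    ray=np.array([np.sin(th)*du/rr,np.sin(th)*dv/rr,np.cos(th)]) if rr>0 else np.array([0,0,1.])
    H=d['hand_eye'];R=Ro.from_euler('xyz',st['tcp_rot']).as_matrix()
    o=R@H[:3,3]+st['eef_pos'];w=R@H[:3,:3]@ray
    return o+w*(z-o[2])/w[2]
E
python3 - <<'E'
from h import *
st=r.sense();w=grab('wrist','w7.png')
im=cv2.imread('pics/w7.png')
cv2.imwrite('pics/w7c.png',cv2.resize(im[140:230,270:370],None,fx=6,fy=6,interpolation=cv2.INTER_CUBIC))
cv2.imwrite('pics/w7d.png',cv2.resize(im[110:180,80:160],None,fx=6,fy=6,interpolation=cv2.INTER_CUBIC))
for q in [(288,150),(351,150),(351,217),(288,218)]: print(wpt(w,st,*q,50))
E
```

```text
[468.49186029 -80.45134721  50.        ]
[ 479.76274886 -137.1214874    50.        ]
[ 415.71666707 -151.7434365    50.        ]
[402.66802023 -91.61632288  50.        ]
```

View pics/w7c.png

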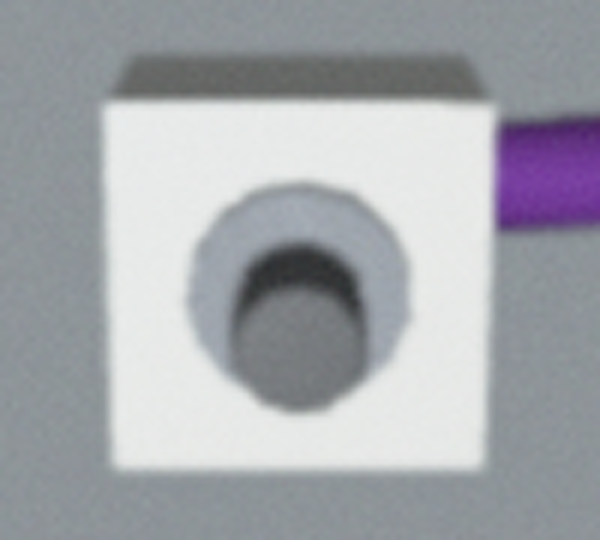

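View pics/w7d.png

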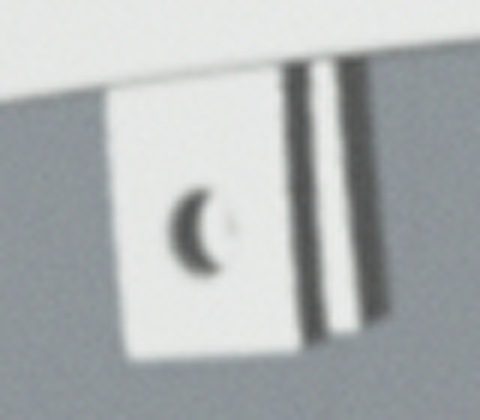

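Run:
```python
from h import *
st=r.sense();w=grab('wrist')
c=lambda u,v:(u/6+270-.4,v/6+140-.4)
print('knob',wpt(w,st,*c(299,348),83))
print('collar',wpt(w,st,*c(299.5,292),55))
S=np.array([wpt(w,st,*c(*q),50) for q in [(103,100),(495,102),(485,469),(112,469)]]);print(S,S.mean(0))
print('lid hole',wpt(w,st,202/6+80-.4,232/6+110-.4,63))
```

```text
knob [ 439.52529886 -115.34868943   83.        ]
collar [ 439.70543344 -115.37106635   55.        ]
[[ 462.52894313  -80.04155774   50.        ]
 [ 474.02171659 -139.12469475   50.        ]
 [ 414.92845529 -151.10884935   50.        ]
 [ 403.00829869  -91.58667435   50.        ]] [ 438.62185342 -115.46544405   50.        ]
lid hole [444.07164808 100.10870457  63.        ]
```

Call:
servo_tool(rows=[[[0.1,0.3,-3],0,5],[[0,0,-3],0,5],[[0,0,-3],0,5],[[0,0,-2],0,5],[[0,0,-1],0,5]])

```text
clock: 7.82
eef_pos: [438.2, -111.6, 78.0]
tcp_rot: [-3.14, 0.003, 0.197]
contact_force: [0.5, 0.1, -0.3]
opening: 0.588
```

Call:
servo_tool(rows=[[[0,0,-1],0,5],[[0,0,0],0,5],[[0,0,0],0,5]])

```text
clock: 8.07
eef_pos: [440.0, -112.9, 70.6]
tcp_rot: [3.142, -0.0, 0.195]
contact_force: [-0.5, -0.1, 1.0]
opening: 0.59
```

Call:
servo_tool(rows=[[[0,-0.3,-0.2],0,5],[[0,0,0],0,4],[[0,0,0],0,3],[[0,0,0],0,2],[[0,0,0],0,1.5]], squeeze=40)

```text
clock: 8.48
eef_pos: [440.0, -116.4, 69.0]
tcp_rot: [3.141, -0.001, 0.195]
contact_force: [-1.3, 0.3, 5.7]
opening: 0.221
```

Call:
servo_tool(rows=[[[0,0,0],0,1],[[0,0,0],0,1],[[0,0,0],0,1]])

```text
clock: 8.73
eef_pos: [439.9, -116.4, 69.0]
tcp_rot: [3.141, -0.001, 0.195]
contact_force: [-2.1, -0.3, 6.1]
opening: 0.219
```

Run:
```python
from h import *
x=r.sense();print(x['eef_pos'],x['tcp_rot'],x['opening'],x['contact_force'],x['qpos'])
w=grab('wrist','w8.png')
```

```text
[ 439.9336889  -116.42983993   68.98379432] [ 3.14108161e+00 -8.61410204e-04  1.94605338e-01] 0.2188668402269379 [-2.10810226 -0.3330534   6.0859674 ] [-2.61960221e-01  3.54793419e-01  2.12552989e+00 -1.28688023e-04
  6.60270864e-01  1.11433259e+00]
```

View pics/w8.png

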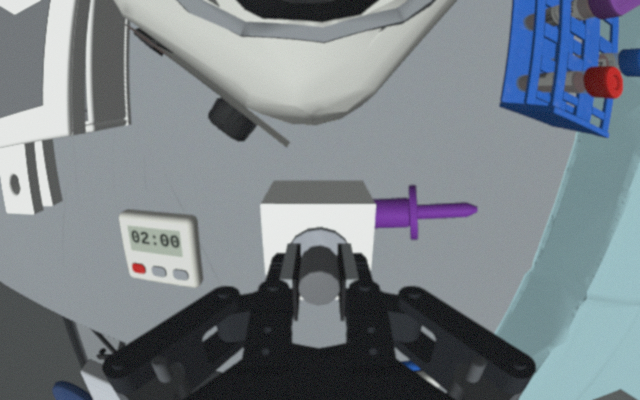

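Call:
servo_tool(rows=[[[0,0,0.5],0,1],[[0,0,1.5],0,1],[[0,0,2],0,1],[[0,0,2],0,1],[[0,0,2],0,1]], squeeze=60)

```text
clock: 9.2
eef_pos: [439.2, -116.1, 149.4]
tcp_rot: [-3.141, 0.0, 0.195]
contact_force: [0.7, 0.5, -0.7]
opening: 0.215
```

Call:
servo_tool(rows=[[[0.1,3,0],0,1],[[0.1,3,0],0,1],[[0.1,3,0],0,1],[[0.1,3,0],0,1],[[0,3,0],0,1]])

```text
clock: 9.62
eef_pos: [443.5, 35.1, 148.8]
tcp_rot: [3.142, -0.001, 0.194]
contact_force: [0.5, 0.1, -0.2]
opening: 0.211
```

Call:
servo_tool(rows=[[[0,2,0],0,1],[[0,2,0],0,1],[[0,2,0],0,1],[[0,0.6,0],0,1],[[0,0,0],0,1]])

```text
clock: 10.03
eef_pos: [443.6, 100.8, 148.6]
tcp_rot: [-3.141, -0.0, 0.197]
contact_force: [0.5, -0.8, -0.7]
opening: 0.213
```

Call:
servo_tool(rows=[[[0,0,0],0,1],[[0,0,0],0,1]])

```text
clock: 10.2
eef_pos: [443.4, 99.0, 148.3]
tcp_rot: [3.141, 0.0, 0.195]
contact_force: [-0.3, 0.1, -0.8]
opening: 0.214
```

Run:
```python
from h import *
x=r.sense();print(x['eef_pos'],x['tcp_rot'],x['opening'],x['contact_force'])
w=grab('wrist','w9.png');s=grab('scene','s9.png')
b=cv2.imread('pics/s9.png')
cv2.imwrite('pics/s9c.png',cv2.resize(b[160:260,260:360],None,fx=6,fy=6,interpolation=cv2.INTER_CUBIC))
```

```text
[443.43692741  99.0214455  148.30924978] [3.14130939e+00 2.42305256e-04 1.94515268e-01] 0.21378808608019476 [-0.34436122  0.07836316 -0.77343157]
```

View pics/w9.png

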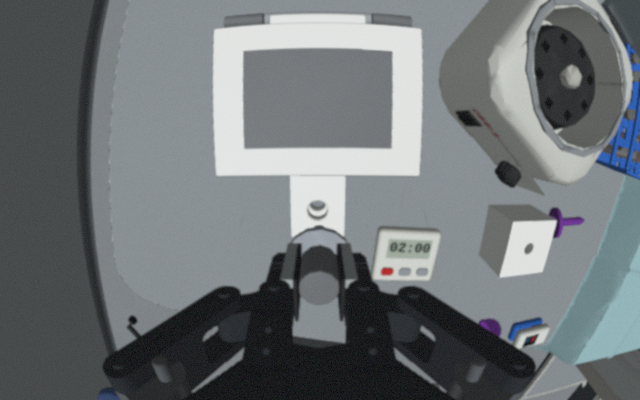

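View pics/s9c.png

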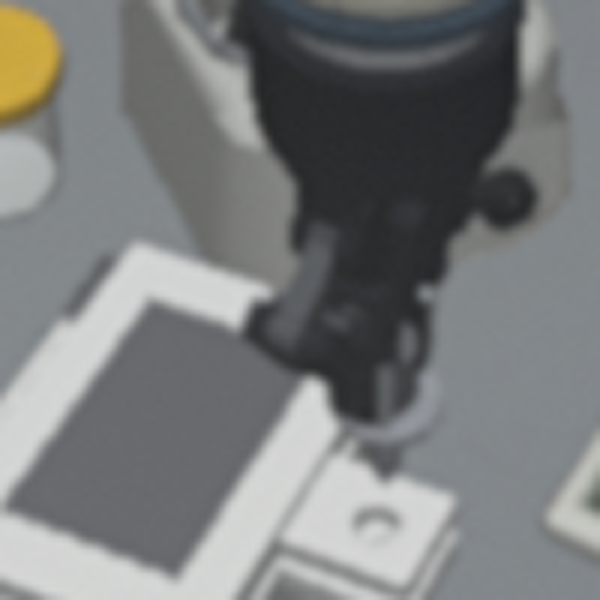

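Run:
```python
from h import *
st=r.sense();w=grab('wrist','w10.png');s=grab('scene')
b=cv2.imread('pics/w10.png')
cv2.imwrite('pics/w10c.png',cv2.resize(b[160:310,260:380],None,fx=5,fy=5,interpolation=cv2.INTER_CUBIC))
for q in [(385,478),(385,483)]: print('tip scene',pt(s,q[0]/6+259.6,q[1]/6+159.6,89.5))
print('lidhole scene',pt(s,377/6+259.6,523/6+159.6,63))
print('lid hole w',wpt(w,st,318,209,63))
P=cloud(s); print([P[int(v/6+160),int(u/6+260)].round(1) for u,v in [(320,530),(400,570),(430,505),(345,470)]])
```

```text
tip scene [441.10174947  98.36690984  89.5       ]
tip scene [439.88629979  99.96925793  89.5       ]
lidhole scene [443.16322634  99.56959326  63.        ]
lid hole w [445.46279112  99.95634467  63.        ]
[array([456.7, 113.3,  62.5]), array([425. , 111.7,  64.4]), array([432.2,  85.3,  66.1]), array([466.4,  87.6,  60.3])]
```

View pics/w10c.png

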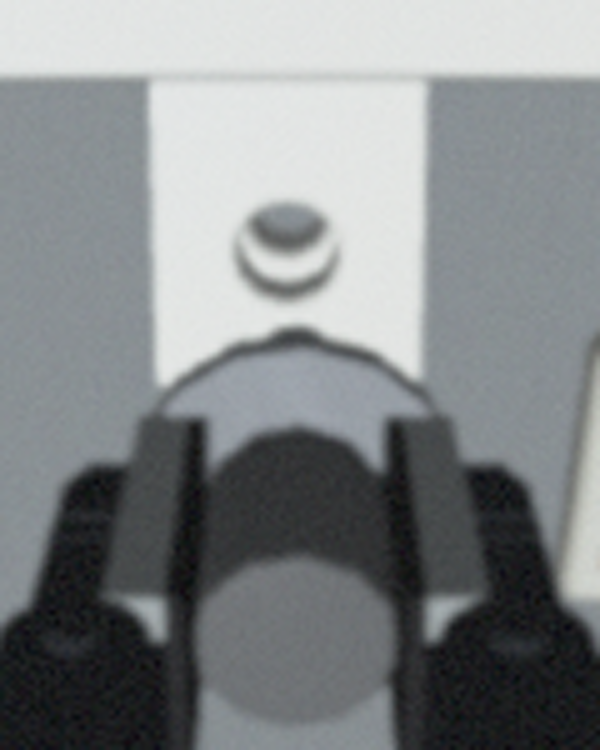

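Run:
```python
from h import *
st=r.sense();w=grab('wrist')
c=lambda u,v:(u/5+260-.4,v/5+160-.4)
print(st['eef_pos'])
for z in (62,64): print('lid hole',z,wpt(w,st,*c(287,250),z))
print('lower hole far edge', wpt(w,st,*c(286,203),45), )
print('knobtop',wpt(w,st,*c(295,640),162.3))
for v in (328,335): print('tip edge',wpt(w,st,*c(295,v),89.3))
# collar arc: top at 340, 
print('collar far edge top',wpt(w,st,*c(295,341),134.3))
for z in (45,33): print('bottom of hole vis',wpt(w,st,*c(287,250),z))
```

```text
[443.55923376  99.09019202 148.28402717]
lid hole 62 [444.55763781 100.70835026  62.        ]
lid hole 64 [445.2695622  100.83169441  64.        ]
lower hole far edge [446.26284522 101.33754373  45.        ]
knobtop [443.75575457  99.04679349 162.3       ]
tip edge [443.69024669  99.24505744  89.3       ]
tip edge [442.70063377  99.04998038  89.3       ]
collar far edge top [460.81966779 102.4912324  134.3       ]
bottom of hole vis [438.50628047  99.65992502  45.        ]
bottom of hole vis [434.2347341   98.91986014  33.        ]
```

Call:
servo_tool(rows=[[[0.2,0.1,-0.5],0,1],[[0,0,-0.5],0,1],[[0,0,-0.5],0,1],[[0,0,0],0,1],[[0,0,0],0,1]])

```text
clock: 10.87
eef_pos: [445.1, 100.7, 132.7]
tcp_rot: [3.142, 0.001, 0.195]
contact_force: [1.0, -0.7, -0.2]
opening: 0.213
```

Run:
```python
from h import *
st=r.sense();print(st['eef_pos'])
w=grab('wrist','w11.png');s=grab('scene','s11.png')
a=cv2.imread('pics/w11.png')[160:310,260:380];b=cv2.imread('pics/s11.png')[190:270,280:376]
cv2.imwrite('pics/m11.png',np.hstack([cv2.resize(a,(400,500),interpolation=cv2.INTER_CUBIC),cv2.resize(b,(400,500),interpolation=cv2.INTER_CUBIC)[:, :]]))
cv2.imwrite('pics/s11c.png',cv2.resize(b,None,fx=7,fy=7,interpolation=cv2.INTER_CUBIC))
```

```text
[445.10412348 100.72170921 132.67191867]
```

View pics/s11c.png

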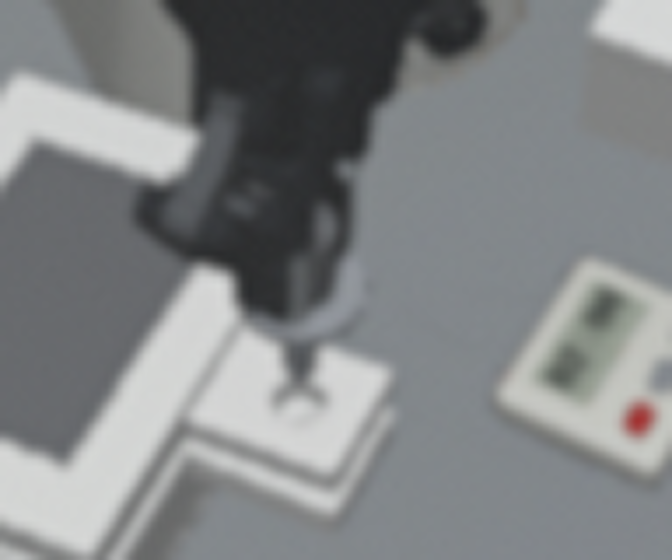

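View pics/m11.png

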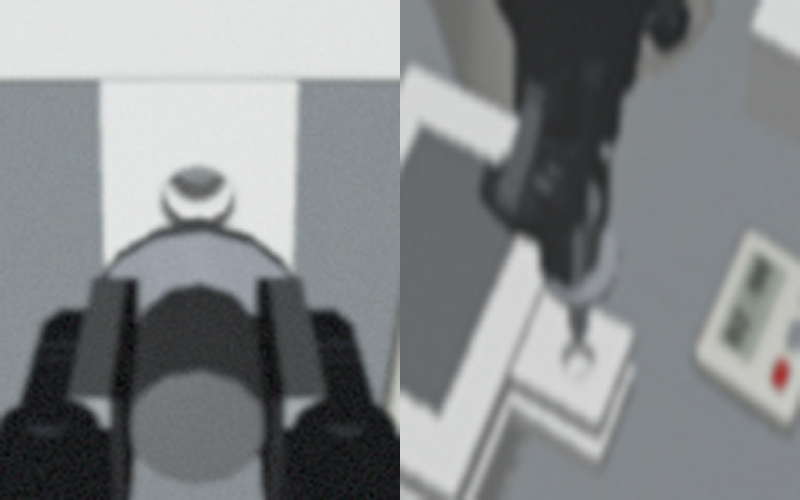

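Run:
```python
from h import *
s=grab('scene')
c=lambda u,v:(u/7+280-.43,v/7+190-.43)
print('tip',pt(s,*c(298,381),73.7)); print('hole',pt(s,*c(300,401),63)); print('tip shaft',pt(s,*c(298,350),80.7))
```

```text
tip [443.3190066  100.51445668  73.7       ]
hole [443.04152559  99.75004763  63.        ]
tip shaft [446.93227453  95.8894248   80.7       ]
```

Call:
servo_tool(rows=[[[0,0,-0.5],0,1],[[0,0,-0.5],0,1],[[0,0,-0.4],0,1],[[0,0,0],0,1]])

```text
clock: 11.35
eef_pos: [444.9, 100.7, 118.3]
tcp_rot: [3.142, 0.002, 0.195]
contact_force: [-1.0, 0.3, -0.9]
opening: 0.211
```

Call:
servo_tool(rows=[[[0,0,-0.4],0,1],[[0,0,-0.3],0,1],[[0,0,-0.3],0,1],[[0,0,0],0,1]])

```text
clock: 11.68
eef_pos: [445.2, 100.7, 108.7]
tcp_rot: [3.142, 0.001, 0.195]
contact_force: [-0.7, -0.4, 0.0]
opening: 0.21
```

Call:
servo_tool(rows=[[[0,0,-0.3],0,1],[[0,0,-0.3],0,1],[[0,0,-0.3],0,1],[[0,0,0],0,1]])

```text
clock: 12.02
eef_pos: [445.2, 100.7, 99.7]
tcp_rot: [3.142, 0.001, 0.195]
contact_force: [-0.5, -1.0, -0.6]
opening: 0.214
```

Call:
servo_tool(rows=[[[0,0,-0.3],0,1],[[0,0,-0.3],0,1],[[0,0,-0.3],0,1],[[0,0,0],0,1]])

```text
clock: 12.35
eef_pos: [445.2, 100.7, 90.7]
tcp_rot: [3.142, 0.001, 0.195]
contact_force: [-0.2, 0.1, -1.3]
opening: 0.214
```

Call:
servo_tool(rows=[[[0,0,-0.3],0,1],[[0,0,-0.2],0,1],[[0,0,-0.2],0,1],[[0,0,0],0,1]])

```text
clock: 12.68
eef_pos: [445.3, 100.7, 83.9]
tcp_rot: [-3.142, 0.001, 0.195]
contact_force: [0.1, -0.0, -0.3]
opening: 0.211
```

Call:
servo_tool(rows=[[[0,0,-0.2],0,1],[[0,0,-0.2],0,1],[[0,0,-0.2],0,1],[[0,0,0],0,1],[[0,0,0],0,1]])

```text
clock: 13.1
eef_pos: [445.3, 100.7, 78.2]
tcp_rot: [3.142, 0.001, 0.195]
contact_force: [-2.5, -0.3, 1.9]
opening: 0.212
```

Call:
servo_tool(rows=[[[0,0,-0.2],0,1],[[0,0,-0.2],0,1],[[0,0,0],0,1],[[0,0,0],0,1]], squeeze=80)

```text
clock: 13.43
eef_pos: [445.4, 100.8, 74.2]
tcp_rot: [-3.142, 0.0, 0.195]
contact_force: [-3.0, -0.4, 3.8]
opening: 0.205
```

Call:
servo_tool(rows=[[[0,0,-0.2],0,1],[[0,0,0],0,1],[[0,0,0],0,1]])

```text
clock: 13.68
eef_pos: [445.5, 100.8, 72.3]
tcp_rot: [-3.142, 0.0, 0.195]
contact_force: [-3.4, -0.8, 4.8]
opening: 0.208
```

Run:
```python
from h import *
st=r.sense();print(st['eef_pos'],st['contact_force'])
w=grab('wrist','w12.png');s=grab('scene','s12.png')
a=cv2.imread('pics/w12.png')[100:340,200:440];b=cv2.imread('pics/s12.png')[160:280,250:370]
cv2.imwrite('pics/m12.png',np.hstack([cv2.resize(a,(400,400)),cv2.resize(b,(400,400),interpolation=cv2.INTER_CUBIC)]))
```

```text
[445.4837405  100.7853503   72.30375424] [-3.44454866 -0.77319988  4.82138387]
```

View pics/m12.png

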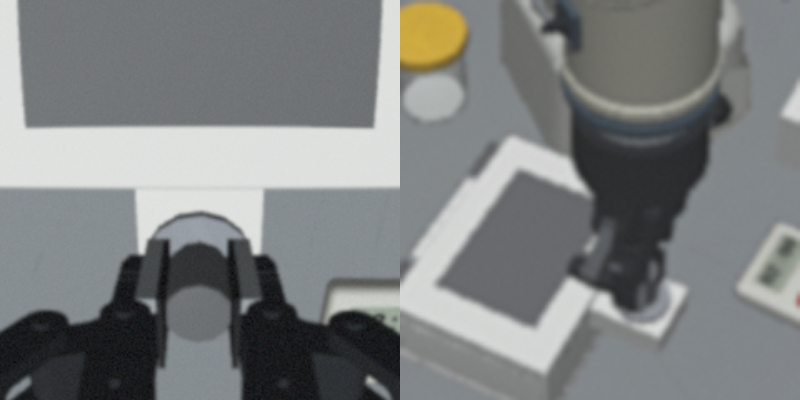

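Call:
servo_tool(rows=[[[-0.1,0,-0.1],0,1],[[0,0,-0.1],0,1],[[0,0,0],0,1],[[0,0,0],0,1]])

```text
clock: 14.12
eef_pos: [445.2, 100.9, 70.7]
tcp_rot: [-3.142, -0.001, 0.195]
contact_force: [-1.9, -1.3, 7.2]
opening: 0.21
```

Call:
servo_tool(rows=[[[0,0,-0.1],0,1],[[0,0,-0.1],0,1],[[0,0,0],0,1],[[0,0,0],0,1]])

```text
clock: 14.45
eef_pos: [445.2, 100.9, 68.9]
tcp_rot: [3.142, -0.001, 0.195]
contact_force: [-3.4, -0.4, 11.1]
opening: 0.203
```

Run:
```python
from h import *
st=r.sense();print(st['eef_pos'],st['contact_force'],st['wrist_torque'])
w=grab('wrist','w13.png');s=grab('scene','s13.png')
a=cv2.imread('pics/w13.png')[180:330,250:400];b=cv2.imread('pics/s13.png')[210:280,290:360]
cv2.imwrite('pics/m13.png',np.hstack([cv2.resize(a,(400,400)),cv2.resize(b,(400,400),interpolation=cv2.INTER_CUBIC)]))
P=cloud(s)
for u,v in [(258,235),(270,225),(290,250),(300,210)]: print('lid top',P[v,u].round(1))
f=foc(w);H=w['hand_eye'];R=Ro.from_euler('xyz',st['tcp_rot']).as_matrix()
def wp(u,v):
    du,dv=u-w['cx'],v-w['cy'];rr=np.hypot(du,dv);th=rr/f
    p=np.array([np.tan(th)*du/rr,np.tan(th)*dv/rr,1])*w['depth'][v,u]
    return R@(H[:3,:3]@p+H[:3,3])+st['eef_pos']
for u,v in [(318,238),(290,222),(349,222),(318,285),(250,205),(390,205),(318,280),(318,290)]: print(u,v,wp(u,v).round(1))
```

```text
[445.18278329 100.91618293  68.89038059] [-3.40619566 -0.3837504  11.08170014] [-0.11085331  0.50815947 -0.00744483]
lid top [568.  156.5  60.4]
lid top [566.8 121.   58.7]
lid top [492.6 143.1  57.7]
lid top [542.5  50.3  58.9]
318 238 [456.5 103.5  54.3]
290 222 [460.4 119.2  49.5]
349 222 [466.5  89.   49.7]
318 285 [445.7 101.2  81.4]
250 205 [467.9 140.4  55.6]
390 205 [481.6  71.8  55.7]
318 280 [448.5 101.8  81.5]
318 290 [443.7 100.8  82.4]
```

View pics/m13.png

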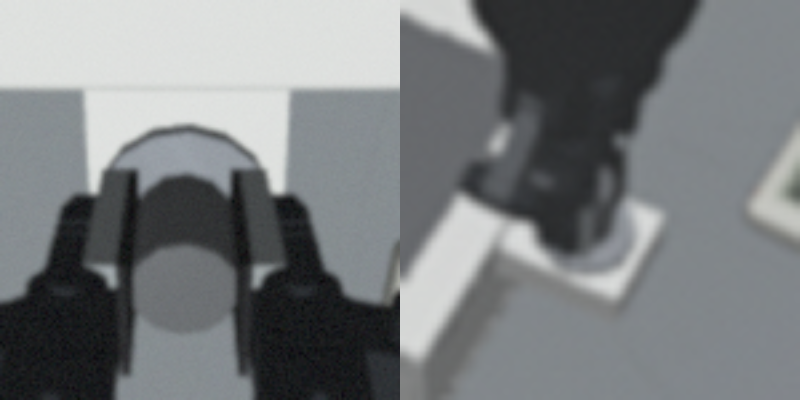

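Call:
servo_tool(rows=[[[-0.1,0,-0.1],0,1],[[0,0,0],0,1],[[0,0,0],0,1],[[0,0,0],0,1]], squeeze=100)

```text
clock: 14.88
eef_pos: [445.0, 101.1, 68.3]
tcp_rot: [-3.142, -0.003, 0.195]
contact_force: [-1.9, -0.9, 14.4]
opening: 0.202
```

Call:
servo_tool(rows=[[[0,0,-0.1],0,1],[[0,0,0],0,1],[[0,0,0],0,1],[[0,0,0],0,1]])

```text
clock: 15.22
eef_pos: [445.0, 101.1, 67.4]
tcp_rot: [3.142, -0.003, 0.195]
contact_force: [-3.7, -1.2, 15.8]
opening: 0.199
```

Run:
```python
from h import *
st=r.sense();print(st['eef_pos'],st['contact_force'])
w=grab('wrist','w14.png');s=grab('scene','s14.png')
a=cv2.imread('pics/w14.png')[180:330,250:400];a0=cv2.imread('pics/w10.png')[180:330,250:400]
cv2.imwrite('pics/m14.png',np.hstack([cv2.resize(a0,(400,400)),cv2.resize(a,(400,400))]))
b=cv2.imread('pics/s14.png')[170:280,240:370]
cv2.imwrite('pics/s14c.png',cv2.resize(b,None,fx=5.5,fy=5.5,interpolation=cv2.INTER_CUBIC))
```

```text
[444.97832765 101.0728127   67.35627037] [-3.66486273 -1.18406823 15.78671513]
```

View pics/m14.png

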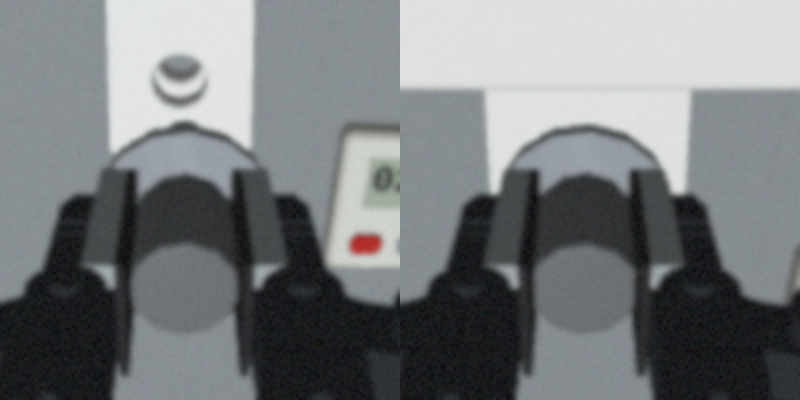

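View pics/s14c.png

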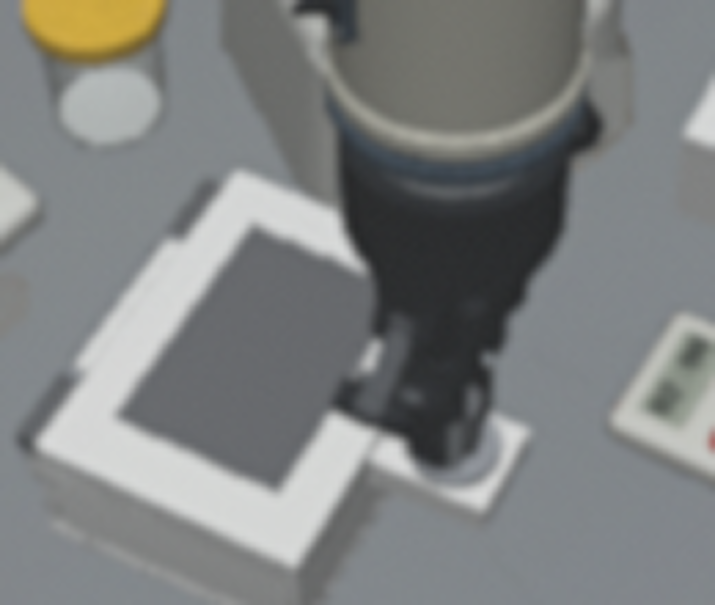

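Run:
```python
from h import *
st=r.sense();w=grab('wrist');s=grab('scene')
c=lambda u,v:(u/2.667+250-.3,v/2.667+180-.3)
for z in (53,57,61): print(z,wpt(w,st,*c(187,90),z), 'tongue width at front edge z-6',np.linalg.norm(wpt(w,st,*c(86,92),z-6)-wpt(w,st,*c(291,92),z-6)))
for zc in (53,56,60): print('collar far edge',zc,wpt(w,st,*c(187,128),zc))
# lid body corners in scene: front-left (298,565), rear-left (37,440), rear right(238,172)
k=lambda u,v:(u/5.5+240-.4,v/5.5+170-.4)
for z in (53,57,61):
  A=[pt(s,*k(*q),z)[:2] for q in [(298,565),(37,440),(238,172)]]
  print(z,[a.round(1) for a in A],np.linalg.norm(A[0]-A[1]),np.linalg.norm(A[1]-A[2]))
# tongue corners in scene
for z in (47,51,55): print(z,pt(s,*k(532,432),z),pt(s,*k(483,507),z), np.linalg.norm(pt(s,*k(532,432),z)-pt(s,*k(483,507),z)))
th=np.radians(11); ex=np.array([np.cos(th),np.sin(th)]);ey=np.array([-ex[1],ex[0]]);h=np.array([443.6,99.5])
print('expected tongue corners',h-21*ex-20*ey,h-21*ex+20*ey,'lid body',h+27*ex+75*ey,h+137*ex+75*ey,h+137*ex-75*ey)
```

```text
53 [469.87567271 105.37894216  53.        ] tongue width at front edge z-6 40.22505530189101
57 [471.33326125 105.67320387  57.        ] tongue width at front edge z-6 39.15981955471333
61 [472.79084979 105.96746559  61.        ] tongue width at front edge z-6 38.094583807535656
collar far edge 53 [462.29263341 103.86440624  53.        ]
collar far edge 56 [463.5426649  104.11642769  56.        ]
collar far edge 60 [465.20937355 104.45245628  60.        ]
53 [array([455.2, 176.3]), array([565.9, 194.4]), array([593.1,  49.6])] 112.24188019824503 147.33841248251383
57 [array([453.5, 178. ]), array([563.6, 196.1]), array([590.6,  52.1])] 111.6154139065892 146.51605857394293
61 [array([451.8, 179.8]), array([561.4, 197.7]), array([588.2,  54.5])] 110.98894761493344 145.69370466537217
47 [424.83140532  75.89363499  47.        ] [419.65008597 113.56787849  47.        ] 38.02886658277315
51 [423.33881022  78.1834039   51.        ] [418.18616976 115.64911839  51.        ] 37.81837470679244
55 [421.84621512  80.47317282  55.        ] [416.72225355 117.73035828  55.        ] 37.60788283081179
expected tongue corners [426.80200906  75.86046743] [419.16964924 115.12555477] lid body [455.7932593  178.27388163] [563.77224948 199.26287113] [592.39359879  52.01879361]
```

Run:
```python
from h import *
th=np.radians(11); ex=np.array([np.cos(th),np.sin(th)]);ey=np.array([-ex[1],ex[0]]);h=np.array([443.6,99.5])
for n in ('scene','top'):
    s=grab(n,'f_'+n+'.png');P=cloud(s).reshape(-1,3);ok=s['depth'].ravel()>0
    q=P[:,:2]-h; x=q@ex; y=q@ey
    for nm,lo,hi,yl,yh,zl,zh in [('lid rear',100,132,-65,65,50,75),('lid front',30,60,15,65,50,75),('lid front',30,60,-65,-35,50,75),('tongue',-19,20,-19,19,40,57),('table',-120,-60,-60,60,-15,15)]:
        m=ok&(x>lo)&(x<hi)&(y>yl)&(y<yh)&(P[:,2]>zl)&(P[:,2]<zh)
        print(n,nm,m.sum(),np.median(P[m,2]) if m.any() else None)
```

```text
scene lid rear 758 59.59439458872697
scene lid front 316 56.16372426294487
scene lid front 9 56.924980215173264
scene tongue 151 49.22817193016317
scene table 1523 0.051945168615588955
top lid rear 223 59.804968678191585
top lid front 0 None
top lid front 177 55.809372659373594
top tongue 0 None
top table 557 -0.24508620051756225
```

View pics/f_top.png

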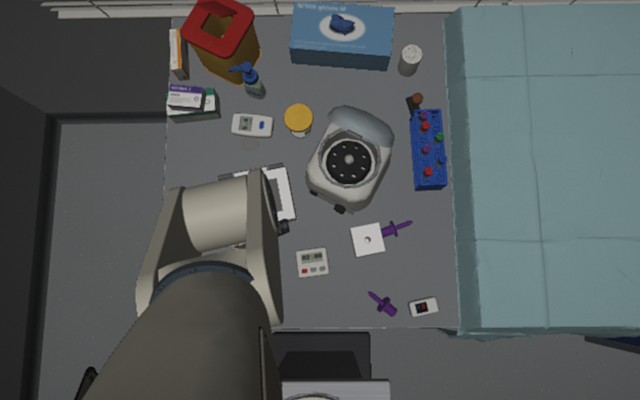

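Call:
servo_tool(rows=[[[-0.1,0,0.2],0,1],[[0,0,0],0,1],[[0,0,0],0,1],[[0,0,0],0,1]])

```text
clock: 15.85
eef_pos: [444.9, 101.2, 69.5]
tcp_rot: [3.142, -0.005, 0.195]
contact_force: [0.3, -1.6, 10.9]
opening: 0.204
```

Call:
servo_tool(rows=[[[0,0,0],0,1],[[0,0,0],0,1],[[0,0,0],0,1],[[0,0,0],0,1],[[0,0,0],0,1]])

```text
clock: 16.27
eef_pos: [444.9, 101.2, 69.4]
tcp_rot: [3.142, -0.005, 0.195]
contact_force: [0.3, -0.8, 11.6]
opening: 0.202
```

Run:
```python
from h import *
th=np.radians(11); ex=np.array([np.cos(th),np.sin(th)]);ey=np.array([-ex[1],ex[0]]);h=np.array([443.6,99.5])
s=grab('scene','s16.png');P=cloud(s).reshape(-1,3)
q=P[:,:2]-h; x=q@ex; y=q@ey
for nm,lo,hi,yl,yh,zl,zh in [('rear',100,132,-65,65,50,75),('front',30,60,15,65,50,75),('tongue',-19,20,-19,19,40,58)]:
    m=(x>lo)&(x<hi)&(y>yl)&(y<yh)&(P[:,2]>zl)&(P[:,2]<zh); print(nm,m.sum(),np.median(P[m,2]))
x=r.sense();print(x['eef_pos'],x['contact_force'],x['opening'])
r.sign_off()
```

```text
rear 750 60.14932735976964
front 319 57.59884382316682
tongue 149 51.79130577240403
[444.89702386 101.21489845  69.42353478] [-0.38010221 -0.86532205 11.3062459 ] 0.2038870999901835
the job is handed in; nothing more can be done
```

I folded the lid down, took the grey-knobbed pin from its stand, put it through both holes and pressed it down. I handed the job in at about 16 s, still gripping and pressing; no verdict was reported.

**Last checks**
- **Grip and push:** The tool was pushing down with about 11 N, with under 1 N sideways. The fingers were closed on the knob at about 17 mm, set to 100 N.
- **Pin position:** I estimate the pin's lower end at 10 mm above the worktop and about 1–2 mm from the hole's axis. The 10 mm assumes the pin had not slipped in the grip, and the pictures showed no slip.
- **Bystanders:** The timer, cup and meter appear unmoved in the last top picture. I did not measure them.
- **Tube:** It was in its bed when last seen, with the lid half-way down. I could not see it after that.

**Checks that disagreed**
- **Lid height:** The depth images put the lid's tongue at about 52 mm, not the expected 55 mm, and the lid front about 2.5 mm below its rear. The lid seems pressed slightly past its nominal stop, so I backed off about 2 mm before handing in.
- **Purple pins:** Both purple look-alike pins fell over early on. The arm was well above them, and they lie clear of the work.

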